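# Take the handover pile apart and put each thing in its own place

### The job

The last shift left a pile on the inspection bench: a cleaning roller on a small sample box on a long flat case on a square grey case. Take it apart and put each thing away: the roller across its two-post cradle with both axle ends fully down at the bottom of the open slots, and each of the three boxes lid up and flat inside the low tray of its own size and shape (square grey case in the large square tray, small sample box in the small square tray, long case in the long tray). Let go of everything, and leave the covered dish where it stands.

Things in the scene. Friction and masses are not known exactly. Their poses are not given: they have to be found in the camera images.
- roller_center (a point): Cleaning roller, top of the pile: white sleeve 24 mm in diameter, 26 mm long, between two square grey end plates 25x25x4 mm (outer faces 17 mm from the centre), on a steel axle 8 mm thick, 76 mm long. The point is its centre, on the axle, 12.5 mm above what it lies on; y runs along the axle. At first it lies level on the sample box, crosswise over the long case. About 60 g.
- sample_box_center (a point): Small sample box, black base with a clear lid over a pale inside, 42x40x16 mm (graspable body 40x40 mm). The point is its centre, half-way up (8 mm above its underside); z points up out of the lid, x and y along its sides. At the start it lies on the middle of the long case with its sides roughly along the case's, overhanging the case's long sides by about 3 mm. Mass about 22 g.
- micrometer_case_center (a point): Long flat black case 34x84x12 mm (x 34, y 84, z up). The point is its centre, half-way up (6 mm above its underside). At the start it lies on the middle of the square grey case, its ends overhanging by about 13 mm. Mass about 35 g.
- filter_case_center (a point): Square flat grey case 58x58 mm, 14 mm thick, bottom of the pile, lying on the bench. The point is its centre, half-way up (7 mm above its underside); x and y along its sides, z up. Mass about 50 g.
- tray_large_floor (a point): Flat low tray fixed on the bench: grey floor 3 mm thick, bare aluminium rim 4 mm wide all round that stands 4 mm above the floor (rim top 7 mm above the bench). Large square tray, inside 72x72 mm, outside 80x80 mm: place of the square grey case. The point is the centre of its floor's upper face; x and y along its sides, z up.
- tray_small_floor (a point): Flat low tray fixed on the bench: grey floor 3 mm thick, bare aluminium rim 4 mm wide all round that stands 4 mm above the floor (rim top 7 mm above the bench). Small square tray, inside 56x56 mm, outside 64x64 mm: place of the small sample box. The point is the centre of its floor's upper face; x and y along its sides, z up.
- tray_long_floor (a point): Flat low tray fixed on the bench: grey floor 3 mm thick, bare aluminium rim 4 mm wide all round that stands 4 mm above the floor (rim top 7 mm above the bench). Oblong tray, inside 48x98 mm (x 48, y 98), outside 56x106 mm: place of the long case, laid lengthwise. The point is the centre of its floor's upper face; z up.
- cradle_seat (a point): Fixed aluminium cradle, base 56x86x6 mm. Two posts 6 mm thick, 54 mm clear between them along y. In each a slot open upward, 12 mm wide, bottom 28 mm above the bench; it flares above 41 mm to 24 mm wide at the top, 54 mm up. The point is where the roller's centre lies when seated, 32 mm above the bench, midway between the posts; y along the seated axle, z up.
- dish_center (a point): Clear covered sample dish, 60 mm in diameter, 16 mm high, loose on the bench: a bystander, to be left alone. The point is its centre, half-way up (8 mm).
Not all that is in view belongs to the job. Of the things that look like the part that bears roller_center, the larger one is meant.

How it is judged (in metres and radians):
At the end, for the whole second after the job is handed in: Each box lies lid up in its own tray: centre within 11 mm of the tray's centre seen from above, on the floor within 3 mm, level within 0.12 rad. The roller's axle lies at the bottom of both slots: centre within 2.5 mm of the seat's height and 13 mm sideways, axle along the cradle within 0.12 rad (horizontal distance between filter_case_center and tray_large_floor below 0.011 m and z of filter_case_center in the frame of tray_large_floor between 0.004 and 0.01 m and angle between each of filter_case_center, sample_box_center, micrometer_case_center's own z axis and vertical below 0.12 rad and horizontal distance between sample_box_center and tray_small_floor below 0.011 m and z of sample_box_center in the frame of tray_small_floor between 0.00495 and 0.01095 m and horizontal distance between micrometer_case_center and tray_long_floor below 0.011 m and z of micrometer_case_center in the frame of tray_long_floor between 0.003 and 0.009 m and z of roller_center in the frame of cradle_seat between -0.0025 and 0.0025 m and horizontal distance between roller_center and cradle_seat below 0.013 m and angle between the y axis of roller_center and the y axis of cradle_seat, either way round below 0.12 rad); the robot touches nothing.
It fails at once if the covered dish is pushed more than 30 mm from where it stood (distance of dish_center from where it was at the start of the episode above 0.03 m).
It also fails if it takes over 106 s, if anything falls off the work surface, if the arm or the gripper's body presses on something with over 40 N, if the wrist force passes 120 N, or if a joint passes its speed limit or range.

### The arm

A 7-joint arm with a two-finger parallel gripper is mounted at the origin on a cart in front of the work surface, level with it; the furniture and walls round the work are solid. World frame = base frame: x ahead of the robot, y to its left, z up, the work surface at z = 0. Lengths are in mm, angles in rad, forces in N, time in s.
With the tool pointing down it reaches from about 425 to 950 mm from the base axis. Payload 16.7 kg.
Tool frame: the origin (TCP) lies midway between the tips of the shut fingers; the grasp point (between the pads) lies 19 mm behind it; z points along the fingers, y is the direction in which the jaws open and shut (so a half turn about z gives the same grasp; the last joint's range is limited). The gripper opens to 94 mm and grips with 3 to 60 N. Pads are 16 mm wide; open, the fingers measure 119 mm over their backs; the gripper's body (75 mm by 177 mm) begins 78 mm behind the grasp point.
Start: joints at [1.107, 0.426, 0.074, 1.606, -0.034, 1.111, -0.067], TCP at [208.325, -642.007, 167.467] pointing down, gripper open.
Joint ranges: [-2.85, 2.85], [-0.5, 2.14], [-1.23, 1.37], [0.21, 2.46], [-1.02, 4.16], [0.16, 2.05], [-2.73, 2.73]. Speed limits (rad/s): [1.89, 1.89, 2.39, 2.39, 3.01, 3.01, 3.01].

### API

Orientations are given as [roll, pitch, yaw] about the fixed x, y, z axes, in that order (R = Rz(yaw) Ry(pitch) Rx(roll)).
In Python, from cell import manip gives the robot as it stands. Calls block until the motion is done:
- manip.move_to(position, orientation): joint-space move of the TCP to a pose.
- manip.move_linear(position, ori=None, feed=150, guard=None): straight line of the TCP; ori=None keeps the orientation; feed is the mean speed in mm/s. With guard (N) it stops when the force on the tool has changed by that much, and returns True; else False.
- manip.set_joints(angles): joint-space move.
- manip.move_gripper(opening): finger opening in mm; the grip force is fixed at half the most; returns when the fingers have stopped.
- manip.dwell(seconds).
- manip.inverse_kinematics(position, orientation): joint angles nearest the present ones, or None.
- manip.capture(name): name is "scene" or "top" or "wrist"; returns a dict with "frame" (384x512x3 uint8, blue, green, red), "K" (3x3 intrinsics, pixels), "k1" (the pictures are not rectified: a ray, as slopes to the right and down, at radius r is drawn at 1 + k1 r^2 times it, then the intrinsics apply), "extrinsics" (4x4, takes a point from camera to world coordinates). Camera axes: x right, y up, looking along -z (the intrinsics and any distortion apply to the point x, -y, -z); pixel columns grow to the right and rows downward; lengths in mm; the calibration is good to about 2 mm. A picture is of the moment at which its call begins. There is no depth.
A pose or a line that the arm cannot do raises manip.IKError and nothing moves.
- manip.sign_off(): hands the job in, once; it reports no verdict.
Trained networks look in a picture, given as the dict that the camera call returned (one of the last four; its "shot" number tells which), for a name from the list of things; names that differ only in an ending like _2 or _b are one class to them, and where a whole thing is asked for, a point or a joint stands for the part that bears it (a point fixed in the world has none). Each returns a list of dicts, best first, with "conf" (0 to 1); they miss things now and then, are a little off and sometimes report something else, mostly with a low value. They report only what shows in the picture. A call takes as long as a camera call. They do not tell look-alikes from the thing itself.
- manip.masks_of(picture, query): "region" (384x512 bool, what is visible of it) and "rect" ([left, top, right, bottom] in pixels, round what is visible of it).
Readings, each from a call of its own:
- manip.current_t(): time.
- manip.current_q(): joint angles.
- manip.current_joint_velocities(): joint speeds.
- manip.current_joint_torque(): joint torques, N m.
- manip.current_tool_pos(): TCP position.
- manip.current_tcp_rot(): TCP orientation.
- manip.current_wrist_force(): force on the tool from outside, world axes, zero at the start.
- manip.current_ft_torque(): the same for the moment, N m.
- manip.current_finger_gap(): finger opening in mm.
Only numpy, scipy, OpenCV 4.12 (cv2) and the standard library are available. Lean on these libraries where they do the work, as an engineer would, in place of code of your own. Each camera call takes 0.05 s, during which the arm holds its last target.

## Working session

There is one attempt and no reset: what is moved stays moved. The work goes in short steps, each a Python script; the robot and the scene stay as the last script left them, time stands still between calls to the robot, and variables do not carry over. Pictures are saved under pics/ and viewed, and the job is handed in when it is done.

```bash
ls; mkdir -p pics
python3 - <<'E'
from cell import manip
import cv2
for n in ("scene","top","wrist"):
    p=manip.capture(n); cv2.imwrite(f"pics/{n}0.png",p["frame"]); print(n,p["K"],p["k1"],p["extrinsics"].round(3) if hasattr(p["extrinsics"],'round') else p["extrinsics"])
print(manip.current_t(),manip.current_tcp_rot())
E
```

```text
pics
scene [[399.67921607   0.         258.54114124]
 [  0.         399.67921607 186.93647234]
 [  0.           0.           1.        ]] -0.05936325462821024 [[ 8.40000e-01  3.31000e-01 -4.30000e-01  1.53863e+02]
 [-5.43000e-01  5.13000e-01 -6.65000e-01 -5.55554e+02]
 [ 0.00000e+00  7.92000e-01  6.10000e-01  5.63898e+02]
 [ 0.00000e+00  0.00000e+00  0.00000e+00  1.00000e+00]]
top [[357.77274787   0.         251.43139123]
 [  0.         357.77274787 191.65380397]
 [  0.           0.           1.        ]] -0.025817620619401023 [[-2.00000e-03  9.80000e-01 -1.97000e-01  3.60178e+02]
 [-1.00000e+00 -3.00000e-03 -7.00000e-03  3.14770e+01]
 [-8.00000e-03  1.97000e-01  9.80000e-01  8.91998e+02]
 [ 0.00000e+00  0.00000e+00  0.00000e+00  1.00000e+00]]
wrist [[313.73076108   0.         251.30575334]
 [  0.         313.73076108 189.09925628]
 [  0.           0.           1.        ]] -0.08879269175915176 [[ 3.09000e-01  9.13000e-01  2.65000e-01  2.85037e+02]
 [-9.51000e-01  2.97000e-01  8.60000e-02 -6.16699e+02]
 [-0.00000e+00 -2.79000e-01  9.60000e-01  3.84044e+02]
 [ 0.00000e+00  0.00000e+00  0.00000e+00  1.00000e+00]]
0.15 [-3.14065168e+00  5.88308802e-05  3.13767402e-01]
```

View pics/scene0.png

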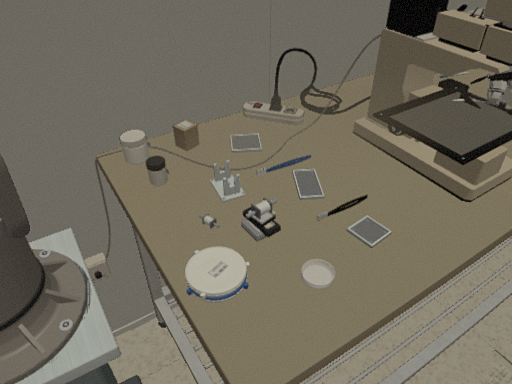

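View pics/top0.png

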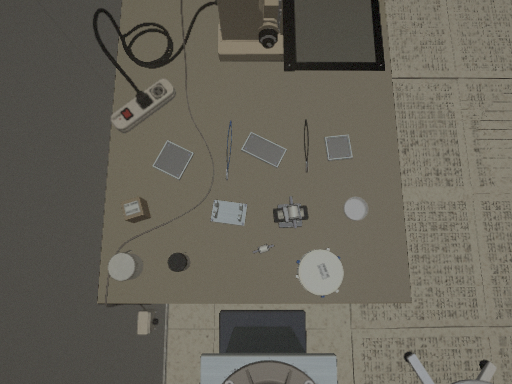

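View pics/wrist0.png

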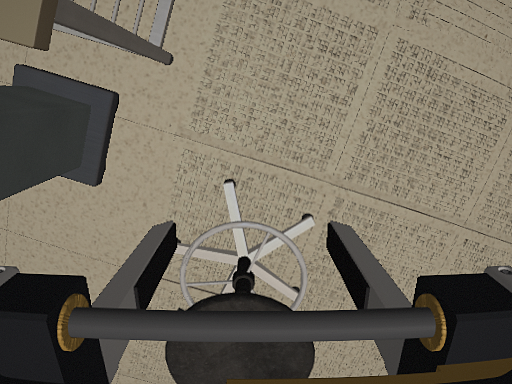

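```bash
cat > h.py <<'E'
import numpy as np, cv2
from cell import manip
def cam(p):
    return np.array(p["K"]),float(p["k1"]),np.array(p["extrinsics"])
def ray(p,uv):
    K,k1,E=cam(p)
    uv=np.atleast_2d(np.float64(uv))
    x=cv2.undistortPoints(uv.reshape(-1,1,2),K,np.array([k1,0,0,0.])).reshape(-1,2)
    d=np.c_[x[:,0],-x[:,1],-np.ones(len(x))]
    return E[:3,3], d@E[:3,:3].T
def proj(p,X):
    K,k1,E=cam(p)
    c=(np.atleast_2d(np.float64(X))-E[:3,3])@E[:3,:3]
    return cv2.projectPoints(np.c_[c[:,0],-c[:,1],-c[:,2]],np.zeros(3),np.zeros(3),K,np.array([k1,0,0,0.]))[0].reshape(-1,2)
def onz(p,uv,z):
    o,d=ray(p,uv); return o+d*((z-o[2])/d[:,2])[:,None]
def tri(obs):
    A=np.zeros((3,3));b=np.zeros(3)
    for p,uv in obs:
        o,d=ray(p,uv); d=d[0]/np.linalg.norm(d[0]); M=np.eye(3)-np.outer(d,d); A+=M;b+=M@o
    return np.linalg.solve(A,b)
def centroid(m):
    r,c=np.nonzero(m); return np.array([c.mean(),r.mean()])
E
python3 - <<'E'
from h import *
names=["roller_center","sample_box_center","micrometer_case_center","filter_case_center","tray_large_floor","tray_small_floor","tray_long_floor","cradle_seat","dish_center"]
P={n:manip.capture(n) for n in("top","scene")}
H=dict(tray_large_floor=3,tray_small_floor=3,tray_long_floor=3,dish_center=8,cradle_seat=20,roller_center=54.5,sample_box_center=34,micrometer_case_center=20,filter_case_center=7)
for n in names:
    for c in P:
        for d in manip.masks_of(P[c],n)[:3]:
            uv=centroid(d["region"]); print(n,c,round(d["conf"],2),uv.round(1),d["rect"],onz(P[c],uv,H[n])[0].round(0))
t=P["top"]["frame"][120:260,140:380]; cv2.imwrite("pics/topcrop.png",cv2.resize(t,None,fx=3.3,fy=3.3,interpolation=cv2.INTER_CUBIC))
s=P["scene"]["frame"][150:250,190:300]; cv2.imwrite("pics/scenecrop.png",cv2.resize(s,None,fx=5.5,fy=5.5,interpolation=cv2.INTER_CUBIC))
print(manip.current_t())
E
```

```text
roller_center top 0.72 [292.7 211.3] [289.0, 197.8, 299.3, 230.2] [481. -60.  54.]
roller_center top 0.6 [262.1 248.6] [255.5, 243.6, 270.7, 252.2] [394.  13.  54.]
roller_center scene 0.8 [261.  207.6] [249.7, 199.4, 278.8, 218.7] [481. -59.  55.]
roller_center scene 0.62 [208.9 220.1] [197.7, 216.7, 219.6, 227.5] [378. -36.  54.]
sample_box_center top 0.44 [285.9 213.4] [281.0, 202.2, 303.9, 222.7] [479. -45.  34.]
sample_box_center scene 0.81 [262.8 218.6] [252.7, 215.3, 275.3, 227.2] [479. -68.  34.]
micrometer_case_center top 0.81 [288.4 213.8] [272.8, 206.7, 308.1, 225.4] [480. -53.  20.]
micrometer_case_center scene 0.78 [265.4 225.7] [244.3, 206.0, 282.7, 237.7] [480. -76.  20.]
filter_case_center top 0.68 [288.8 220.2] [278.7, 205.3, 302.1, 227.5] [466. -55.   7.]
filter_case_center scene 0.76 [252.2 229.7] [236.3, 214.8, 264.9, 242.2] [459. -60.   7.]
tray_large_floor top 0.57 [172.7 159.7] [152.5, 142.3, 193.5, 176.9] [624. 242.   3.]
tray_large_floor scene 0.91 [245.3 142.2] [231.4, 134.9, 260.7, 152.3] [626. 241.   3.]
tray_large_floor scene 0.72 [251.9 229.6] [240.0, 21
[... 194 characters left out ...]
 [ 657. -188.    3.]
tray_long_floor top 0.67 [263.6 149.4] [239.2, 131.5, 286.1, 166.4] [651.   6.   3.]
tray_long_floor top 0.27 [172.6 160. ] [150.6, 139.4, 196.9, 177.5] [623. 242.   3.]
tray_long_floor scene 0.59 [307.6 183.4] [289.5, 168.8, 324.7, 197.4] [652.   5.   3.]
cradle_seat top 0.98 [228.8 212.2] [213.5, 198.5, 247.5, 226.5] [484.  93.  20.]
cradle_seat top 0.27 [338.  147.2] [324.9, 134.3, 354.9, 162.5] [ 650. -183.   20.]
cradle_seat scene 0.69 [226.5 183. ] [208.5, 159.8, 245.8, 200.5] [484.  89.  20.]
dish_center top 0.71 [355.7 208.3] [343.3, 198.9, 369.8, 220.6] [ 495. -222.    8.]
dish_center scene 0.83 [317.1 273.3] [301.7, 256.8, 334.2, 288.5] [ 496. -219.    8.]
1.15
```

```bash
sleep 0
```

```text
(no output)
```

View pics/topcrop.png

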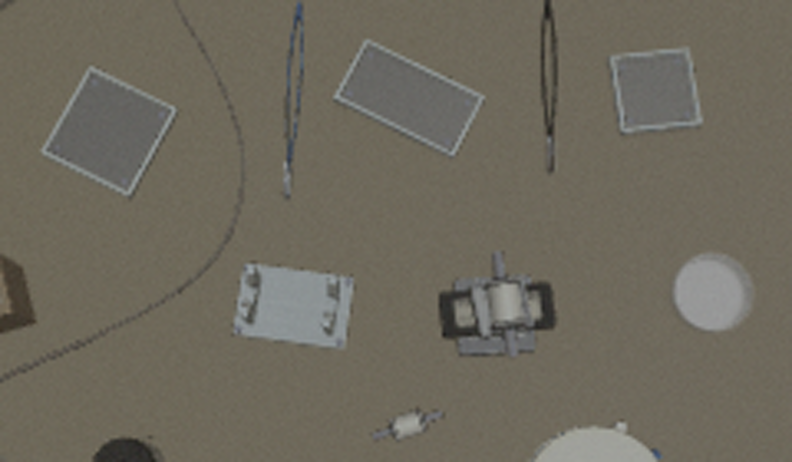

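View pics/scenecrop.png

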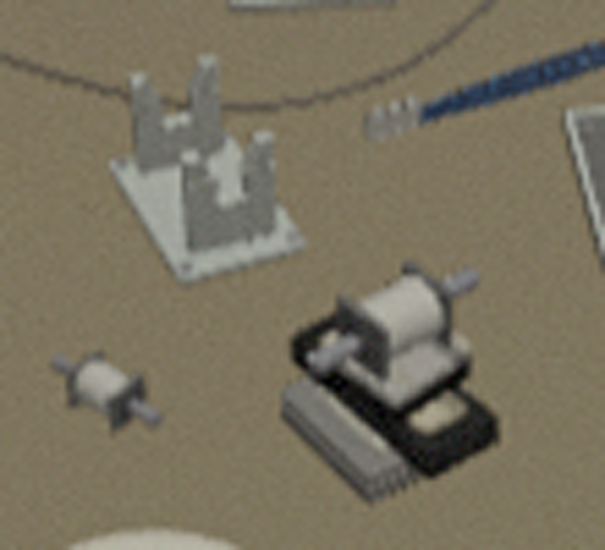

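Two things look like the roller. The one on the pile is at top (293,211), and a smaller loose one is at top (262,249). The crops show the pile one is clearly larger (about 32 px against 17 px) and lies on the sample box, so that is the one meant. Next I'll take wrist views.

Run:
```python
from h import *
import pickle
pi=np.pi
t=manip.current_t()
manip.move_to([460,20,200],[pi,0,0]); print(manip.current_t()-t, manip.current_q().round(2) if hasattr(manip.current_q(),'round') else manip.current_q())
def go(tag,names):
    p=manip.capture("wrist"); cv2.imwrite(f"pics/{tag}.png",p["frame"]); out={}
    for n in names:
        out[n]=manip.masks_of(p,n)
        for d in out[n][:2]: print(tag,n,round(d["conf"],2),centroid(d["region"]).round(1),d["rect"])
    pickle.dump((p,out),open(tag+".pkl","wb"))
pile=["roller_center","sample_box_center","micrometer_case_center","filter_case_center"]
go("wA",pile+["cradle_seat","dish_center"])
t=manip.current_t()
manip.move_to([590,10,200],[pi,0,0]); print(manip.current_t()-t)
go("wB",pile+["cradle_seat","tray_large_floor","tray_small_floor","tray_long_floor"])
for n in("top","scene"): pickle.dump(manip.capture(n),open(n+".pkl","wb"))
print(manip.current_t())
```

```text
2.5167 [ 0.39  0.08 -0.6   2.    0.05  1.08 -1.8 ]
wA roller_center 0.97 [318.4 152.3] [307.0, 118.4, 332.6, 181.5]
wA roller_center 0.75 [259.2 207.1] [241.1, 197.1, 278.2, 215.5]
wA sample_box_center 0.92 [310.1 148.7] [293.8, 127.8, 335.7, 168.8]
wA sample_box_center 0.26 [318.4 153. ] [307.7, 118.2, 332.3, 183.8]
wA micrometer_case_center 0.59 [306.9 148. ] [276.4, 134.0, 343.1, 165.0]
wA filter_case_center 0.84 [300.4 141.5] [287.1, 123.8, 331.9, 170.2]
wA cradle_seat 0.76 [193.4 141. ] [160.0, 115.6, 231.6, 166.6]
wA dish_center 0.56 [430.7 137.3] [407.8, 114.8, 455.3, 160.5]
0.5832999999999995
wB roller_center 0.76 [251.2 288.3] [237.9, 281.3, 269.5, 300.7]
wB roller_center 0.74 [296.8 226. ] [276.4, 215.3, 321.7, 257.7]
wB sample_box_center 0.8 [299.8 241.5] [284.7, 226.3, 320.9, 263.2]
wB micrometer_case_center 0.71 [294.  240.5] [269.7, 224.5, 325.0, 253.4]
wB filter_case_center 0.97 [297.1 223.7] [274.2, 215.2, 315.7, 257.8]
wB cradle_seat 0.73 [196.9 231.5] [164.3, 208.4, 226.7, 265.8]
wB tray_large_floor 0.61 [ 80.6 135.2] [45.0, 94.1, 117.7, 178.5]
wB tray_small_floor 0.68 [294.  240.5] [265.9, 225.2, 325.0, 256.1]
wB tray_small_floor 0.61 [401.  111.7] [375.8, 85.9, 427.6, 136.4]
wB tray_long_floor 0.85 [253.6 113.8] [205.3, 73.5, 301.5, 148.0]
5.15
```

View pics/wA.png

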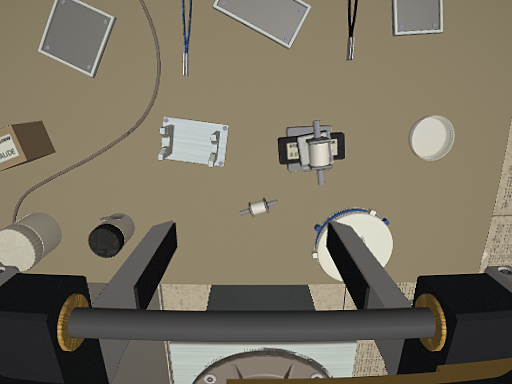

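View pics/wB.png

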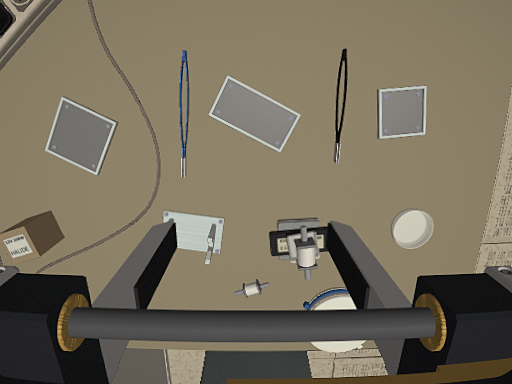

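```bash
cat >> h.py <<'E'
def ortho(p,cx,cy,z,half,s):
    # image: right = -y world, up = +x world
    n=int(2*half*s); g=np.arange(n)/s-half
    Y,X=np.meshgrid(cy-g,cx-g); Y=cy-np.tile(g,(n,1)); X=cx-np.tile(g[:,None],(1,n))
    uv=proj(p,np.c_[X.ravel(),Y.ravel(),np.full(n*n,z)]).astype(np.float32).reshape(n,n,2)
    return cv2.remap(p["frame"],uv[...,0],uv[...,1],cv2.INTER_CUBIC)
def worldpts(pts,cx,cy,half,s):
    pts=np.float64(pts); return np.c_[cx+half-pts[:,1]/s, cy+half-pts[:,0]/s]
def rectfit(pts):
    (c,wh,a)=cv2.minAreaRect(np.float32(pts)); 
    b=cv2.boxPoints((c,wh,a)); e=[b[1]-b[0],b[2]-b[1]]; e=max(e,key=np.linalg.norm)
    return np.round(c,1),np.round(sorted(wh),1),np.arctan2(e[1],e[0])%np.pi
E
python3 - <<'E'
from h import *
import pickle
wB,mB=pickle.load(open("wB.pkl","rb")); wA,mA=pickle.load(open("wA.pkl","rb")); T=pickle.load(open("top.pkl","rb"))
tiles=[]
for n,c in dict(tray_large_floor=(624,242),tray_small_floor=(656,-188),tray_long_floor=(651,6)).items():
    for tag,p in(("wB",wB),("top",T)):
        im=ortho(p,*c,7,75,3); g=cv2.GaussianBlur(cv2.cvtColor(im,cv2.COLOR_BGR2GRAY),(0,0),1.5)
        for th in (0.55,0.65):
            bg=np.median(g); m=(g>bg+th*(np.percentile(g,99.5)-bg)).astype(np.uint8)
            cs,_=cv2.findContours(m,cv2.RETR_EXTERNAL,cv2.CHAIN_APPROX_NONE)
            k=max(cs,key=lambda c:np.prod(cv2.minAreaRect(c)[1]))
            w=worldpts(k.reshape(-1,2),*c,75,3); print(n,tag,*rectfit(w))
        tiles.append(im)
    if n in mB:
        m=[d for d in mB[n] if np.linalg.norm(onz(wB,centroid(d["region"]),3)[0][:2]-c)<40][0]
        k=max(cv2.findContours(m["region"].astype(np.uint8),cv2.RETR_EXTERNAL,cv2.CHAIN_APPROX_NONE)[0],key=len).reshape(-1,2)
        print("  mask",*rectfit(onz(wB,k,7)[:,:2]))
cv2.imwrite("pics/tr.png",cv2.resize(np.vstack([np.hstack(tiles[0::2]),np.hstack(tiles[1::2])]),None,fx=.55,fy=.55,interpolation=cv2.INTER_AREA))
a=ortho(wA,480,-57,54.5,55,5); b=ortho(wA,484,91,54,55,5); d=ortho(wB,484,91,54,55,5); 
cv2.imwrite("pics/pile.png",cv2.resize(np.hstack([a,b]),None,fx=.72,fy=.72))
cv2.imwrite("pics/pileT.png",cv2.resize(np.hstack([d,ortho(T,484,91,54,55,5)]),None,fx=.72,fy=.72))
E
```

```text
tray_large_floor wB [624.8 240.5] [78.7 78.9] 1.1071482
tray_large_floor wB [624.7 240.5] [78.4 78.4] 2.6779456
tray_large_floor top [624.9 241. ] [79.9 80.1] 2.6730797
tray_large_floor top [624.8 241. ] [79.5 79.5] 1.1015314
  mask [625.3 238.4] [82.1 82.2] 1.0927619
tray_small_floor wB [ 656.5 -186.7] [63.  63.2] 0.10827107
tray_small_floor wB [ 656.4 -186.8] [62.7 62.9] 0.10308216
tray_small_floor top [ 686.7 -239.8] [45.7 88.7] 0.0
tray_small_floor top [ 687.2 -240. ] [45.3 87.7] 0.0
  mask [ 656.1 -185.3] [64.6 65.9] 1.6722925
tray_long_floor wB [651.1   6.5] [ 54.9 104.9] 1.0921694
tray_long_floor wB [651.1   6.5] [ 54.6 104.6] 1.0921688
tray_long_floor top [645.    9.7] [ 41.9 106.7] 1.0937564
tray_long_floor top [644.5   9.9] [ 41.3 106.1] 1.0838971
  mask [651.2   6.4] [ 57.4 106.6] 1.0843652
```

View pics/tr.png

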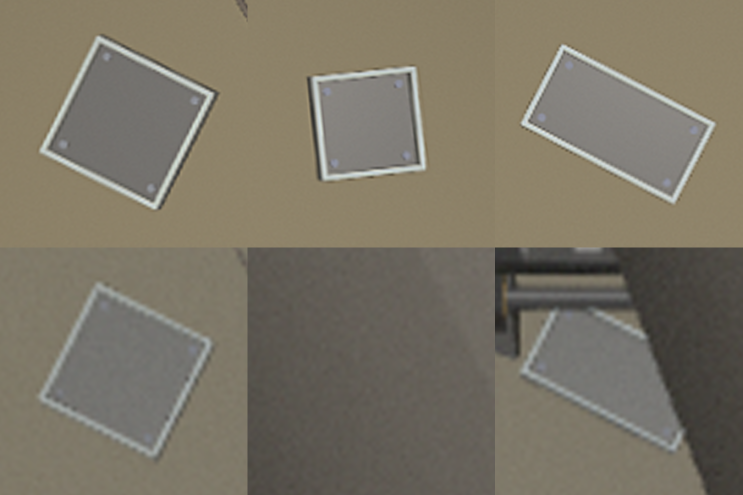

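View pics/pile.png

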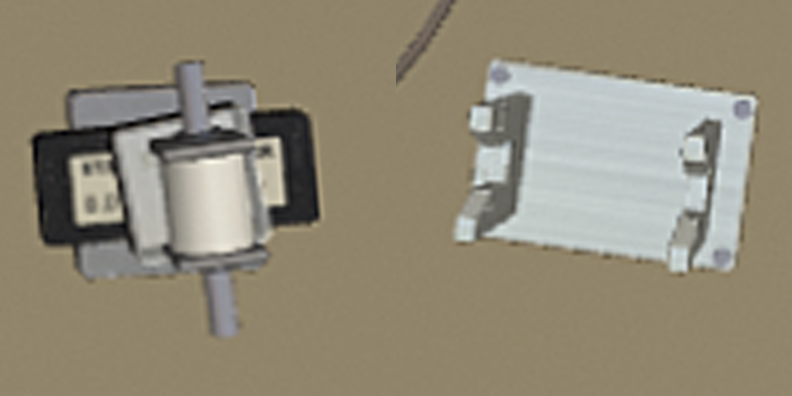

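View pics/pileT.png

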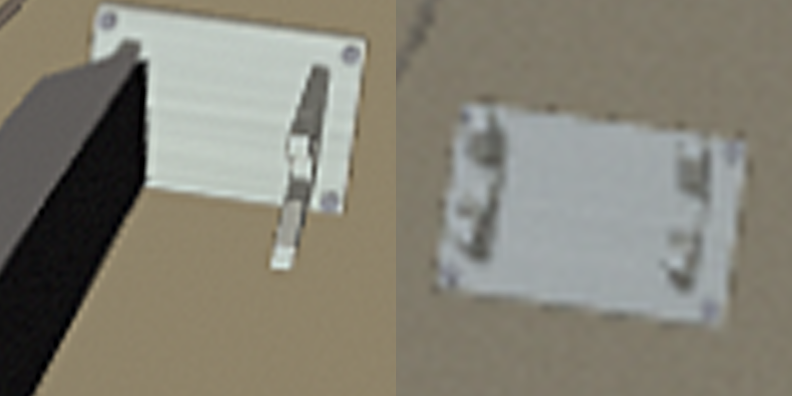

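Run:
```python
from h import *
import pickle
wB,mB=pickle.load(open("wB.pkl","rb")); wA,mA=pickle.load(open("wA.pkl","rb")); T=pickle.load(open("top.pkl","rb"))
im=ortho(wA,485,93,6,65,4); g=cv2.cvtColor(im,cv2.COLOR_BGR2GRAY)
hsv=cv2.cvtColor(im,cv2.COLOR_BGR2HSV); m=((hsv[...,1]<40)&(g>110)).astype(np.uint8); m=cv2.morphologyEx(m,cv2.MORPH_OPEN,np.ones((9,9)))
k=max(cv2.findContours(m,cv2.RETR_EXTERNAL,cv2.CHAIN_APPROX_NONE)[0],key=len).reshape(-1,2)
print(*rectfit(worldpts(k,485,93,65,4)))
cv2.imwrite("pics/base.png",np.hstack([im,cv2.cvtColor(m*255,cv2.COLOR_GRAY2BGR)])[::1,::1][:,:])
print("T/A base", [rectfit(onz(T,k2,6)[:,:2]) for k2 in [np.array([[213.5,198.5]])] ] if 0 else "")
print("roller tri", tri([(T,[292.7,211.3]),(wA,[318.4,152.3])]), proj(wA,[[479.7,-59.5,54.5]]))
# all-view roller from rect centres
S=pickle.load(open("scene.pkl","rb"))
print(tri([(wA,[319.8,150]),(S,[264.2,209])]),tri([(wA,[319.8,150]),(S,[264.2,209]),(T,[294.2,214])]))
pi=np.pi
for yaw in(.1315,.1315+pi,.1315-pi): print(yaw,manip.inverse_kinematics([480,-59.5,100],[pi,0,yaw]))
for yaw in(1.421,1.421-pi): print(yaw,manip.inverse_kinematics([487,95,100],[pi,0,yaw]))
```

```text
[485.7  95.1] [58.6 86. ] 1.4323153
T/A base 
roller tri [480.81306575 -59.48527968  55.10783027] [[318.51223386 153.0782281 ]]
[484.22390368 -62.22775618  52.03767235] [480.85106691 -63.14549741  51.84963063]
0.1315 [ 0.51864737  0.24458586 -0.59665094  2.06381939  0.17717768  0.88192791
 -1.61666747]
3.273092653589793 [ 0.86553602  0.3490988  -1.02113626  2.04762459  0.36961126  0.93969474
  1.35006237]
-3.010092653589793 [ 0.86553602  0.3490988  -1.02113626  2.04762459  0.36961126  0.93969474
  1.35006237]
1.421 [ 0.42965491  0.32686392 -0.87630377  2.02685817  0.3139758   0.92531632
 -0.76248925]
-1.720592653589793 [ 0.5398621   0.37544073 -1.02141708  2.02204526  0.39328976  0.95450165
  2.30752684]
```

View pics/base.png

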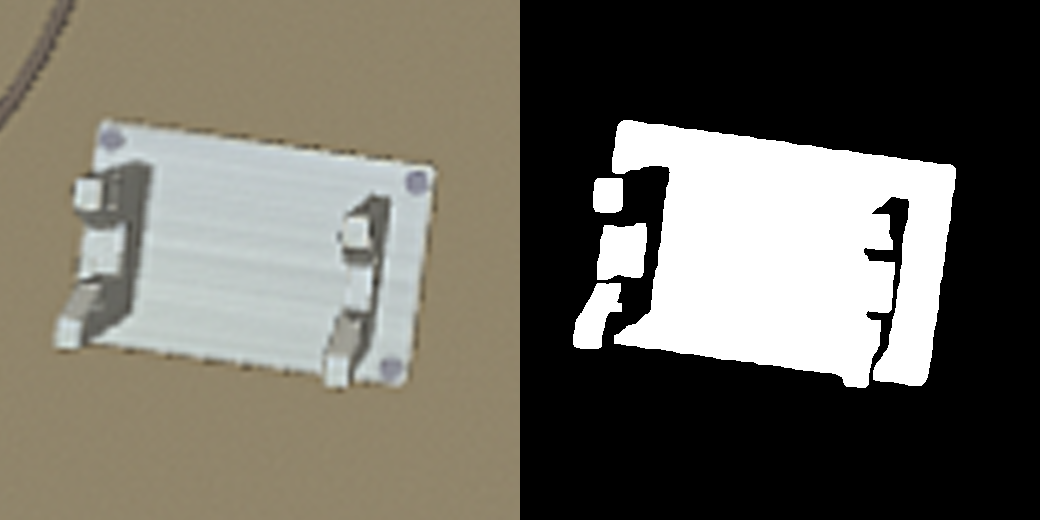

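Run:
```python
from h import *
pi=np.pi
t=manip.current_t()
manip.move_to([480,-59.7,110],[pi,0,.1315]); print(manip.current_t()-t)
manip.move_gripper(52); print(manip.current_t()-t)
print(manip.move_linear([480,-59.7,44.5],feed=120,guard=8), manip.current_tool_pos(),manip.current_t()-t)
manip.move_gripper(10); print(manip.current_finger_gap(),manip.current_t()-t)
manip.move_linear([480,-59.7,105],feed=120); print(manip.current_finger_gap(),manip.current_t()-t)
for n in("wrist","scene"): cv2.imwrite(f"pics/g1{n}.png",manip.capture(n)["frame"])
```

```text
0.6749999999999998
1.4749999999999996
False [480.31738114 -59.58665965  44.87870275] 2.1666999999999996
10.098656943738971 2.9666999999999994
9.933866786244646 3.625
```

View pics/g1wrist.png

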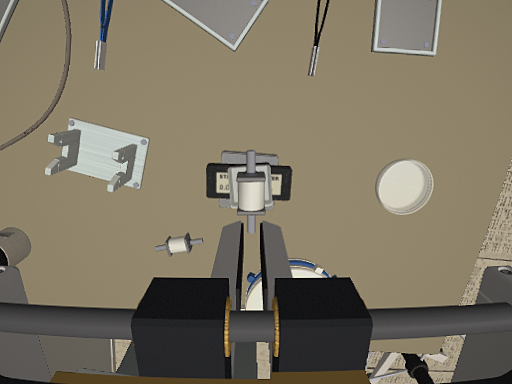

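View pics/g1scene.png

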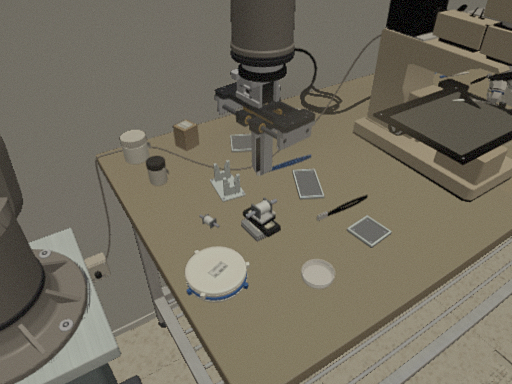

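Run:
```python
from h import *
t=np.array(manip.current_tool_pos()); print(t,manip.current_tcp_rot(),manip.current_wrist_force())
for n in("wrist","scene","top"):
    p=manip.capture(n); print(n,proj(p,[t,t+[0,0,19],[480,-59.7,54.5]]).round(1))
    ds=manip.masks_of(p,"roller_center"); print([(d["conf"],centroid(d["region"])) for d in ds])
    f=p["frame"]; 
    for q,c in zip(proj(p,[t,[480,-59.7,54.5]]),[(0,0,255),(0,255,0)]): cv2.circle(f,tuple(int(v) for v in q),1,c,-1)
    u=proj(p,[[480,-59.7,54.5]])[0].astype(int); cr=f[u[1]-65:u[1]+45,u[0]-60:u[0]+60]; cv2.imwrite(f"pics/d_{n}.png",cv2.resize(cr,None,fx=5,fy=5,interpolation=cv2.INTER_CUBIC))
```

```text
[479.40490111 -59.69267775 104.17710015] [-3.14117988e+00  1.22133585e-03  1.31525117e-01] [-0.32615756 -0.58293887 -0.24737851]
wrist [[251.2 212.3]
 [251.2 222.1]
 [251.3 192.1]]
[(0.93, array([251.00320924, 192.20089859])), (0.81, array([179.21493625, 243.59380692]))]
scene [[260.7 188.1]
 [260.8 180. ]
 [260.9 208.1]]
[(0.68, array([260.69620253, 207.64240506])), (0.45, array([208.81208054, 220.4295302 ]))]
top [[295.  208.8]
 [296.  207.5]
 [292.6 211.7]]
[]
```

View pics/d_wrist.png

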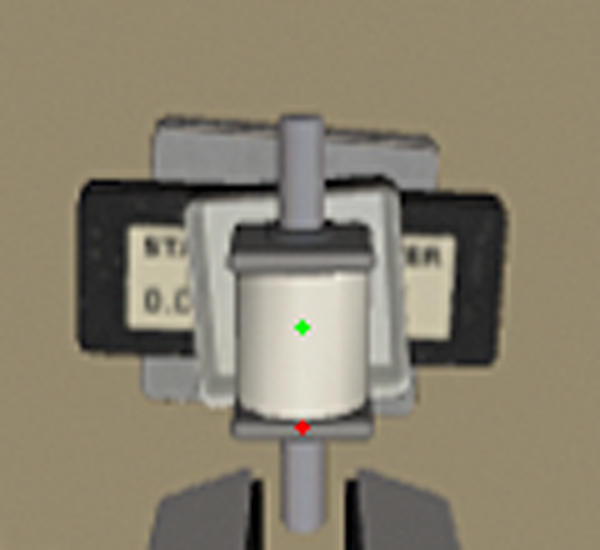

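View pics/d_scene.png

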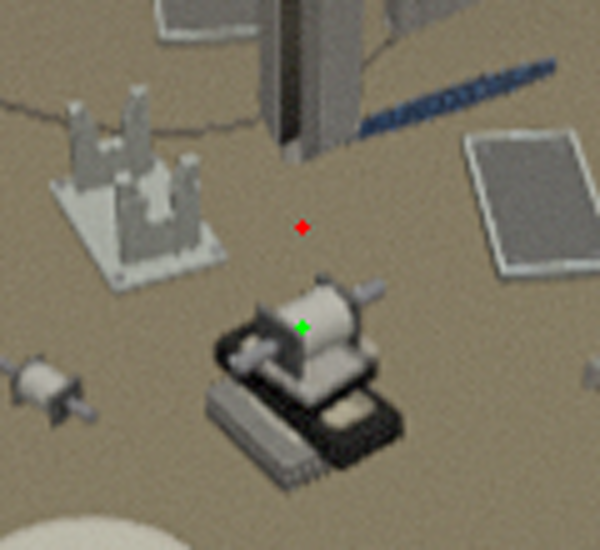

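The grip missed. Pictures agree that the visible fingertips sit about 33 mm above the reported TCP: (260,174) in the scene view, where the TCP projects to (260,188). I'll measure this with a guarded touch on bare bench.

Run:
```python
from h import *
pi=np.pi
t=manip.current_t(); print(t)
manip.move_linear([565,-20,60],feed=200)
try:
    manip.move_linear([565,-20,5],feed=120,guard=5)
    print(manip.current_tool_pos())
    print(manip.move_linear([565,-20,-45],feed=40,guard=4), manip.current_tool_pos(),manip.current_wrist_force())
except manip.IKError as e: print(e)
p=manip.capture("scene"); cv2.imwrite("pics/touch.png",cv2.resize(p["frame"][100:220,200:360],None,fx=5,fy=5)); print(proj(p,[manip.current_tool_pos()]))
manip.move_linear([565,-20,60],feed=200)
print(manip.current_t()-t)
```

```text
9.175
[565.1580862  -20.12613547   5.5773738 ]
True [564.72462508 -19.98795679 -37.71162058] [-1.36544994 -0.3301853   7.54715446]
[[282.5746863  216.18043284]]
2.941699999999999
```

View pics/touch.png

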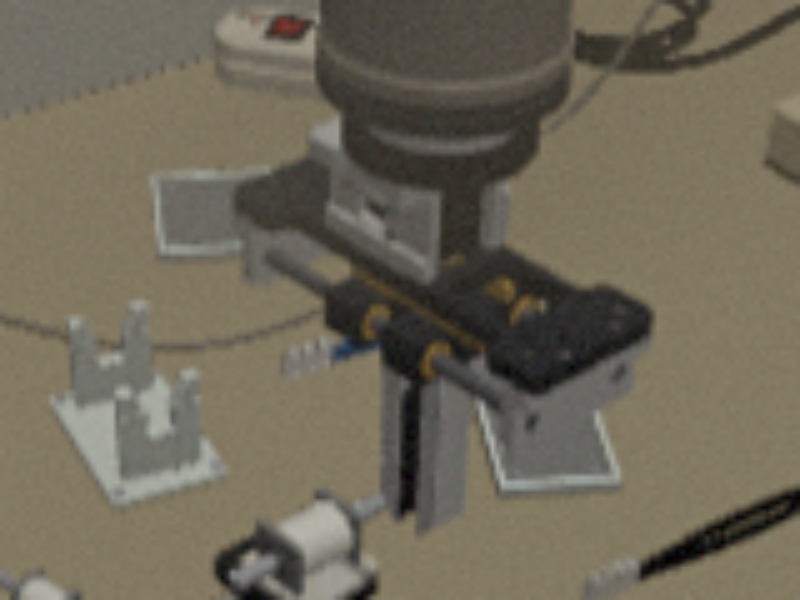

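Run:
```python
from h import *
p=manip.capture("scene"); print(proj(p,[[565,-20,0],[573,-20,0],[557,-20,0],[565,-37,0],[565,-3,0]]))
w=manip.capture("wrist"); t=np.array(manip.current_tool_pos()); print(t,proj(w,[t+[0,0,37],t+[8,0,37],t+[-8,0,37]]))
cv2.imwrite("pics/wt.png",cv2.resize(w["frame"][150:280,180:330],None,fx=5,fy=5))
```

```text
[[283.33708882 203.33312011]
 [286.28693261 202.06612168]
 [280.36358649 204.61007016]
 [287.91501465 207.56464688]
 [278.87379431 199.20773286]]
[563.97917425 -20.08329989  58.4396669 ] [[250.96377023 233.19816895]
 [252.66655778 221.41777323]
 [249.30255301 244.68049705]]
```

View pics/wt.png

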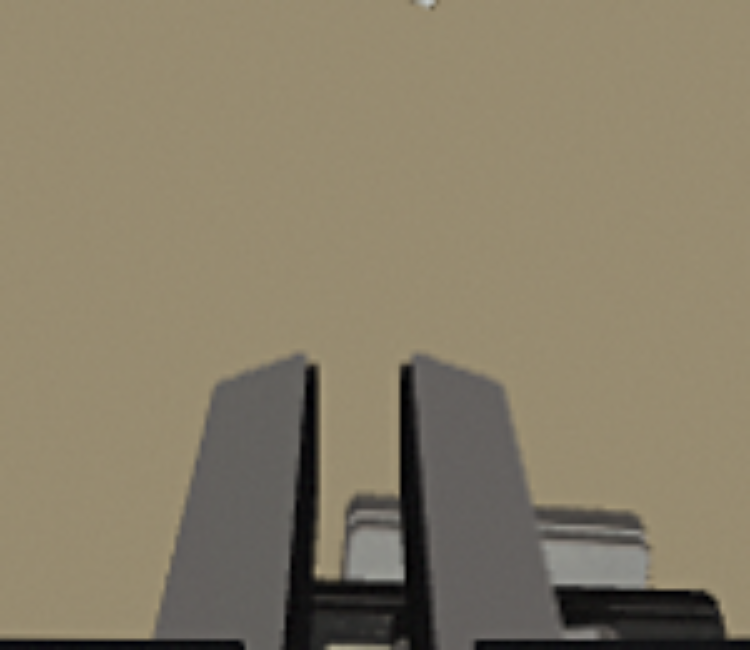

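```bash
echo "OFF=37.0
PI=np.pi
def P(x,y,tip): return [x,y,tip-OFF]" >> h.py
python3 - <<'E'
from h import *
t=manip.current_t()
manip.move_to(P(480,-59.7,95),[PI,0,.1315])
manip.move_gripper(52)
print(manip.move_linear(P(480,-59.7,44.5),feed=100,guard=8), manip.current_tool_pos(),manip.current_t()-t)
manip.move_gripper(10); print(manip.current_finger_gap(),manip.current_t()-t)
manip.move_linear(P(480,-59.7,105),feed=120); print(manip.current_finger_gap(),manip.current_t()-t)
for n in("wrist","scene"): 
    f=manip.capture(n)["frame"]; cv2.imwrite(f"pics/g2{n}.png",f if n=="wrist" else cv2.resize(f[100:250,180:340],None,fx=4,fy=4))
E
```

```text
False [480.17287495 -59.54687073   7.68063027] 1.9250000000000007
23.141825774357134 2.4916
23.51233849189093 3.1500000000000004
```

View pics/g2wrist.png

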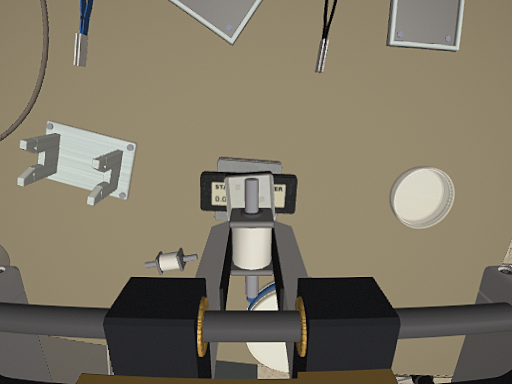

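View pics/g2scene.png

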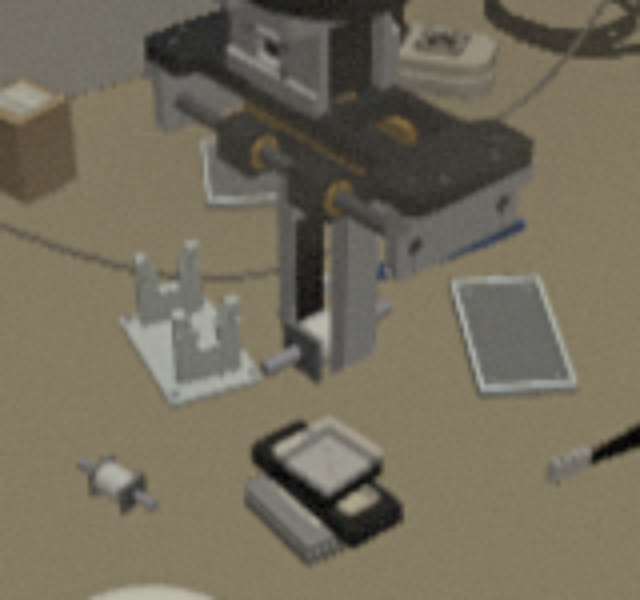

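The roller is held level (gap 23.5 mm, sleeve at (252,245) between the pads). Now to the cradle.

Run:
```python
from h import *
import pickle
t=manip.current_t()
manip.move_to(P(486.7,94.8,95),[PI,0,1.425])
print(manip.move_linear(P(486.7,94.8,40),feed=120,guard=8), manip.current_tool_pos(),manip.current_t()-t)
for n in("wrist","scene"): 
    p=manip.capture(n); f=p["frame"]; cv2.imwrite(f"pics/g3{n}.png",f if n=="wrist" else cv2.resize(f[100:250,180:340],None,fx=4,fy=4))
```

```text
False [486.82519579  94.77887963   3.23473214] 1.4332999999999991
```

View pics/g3wrist.png

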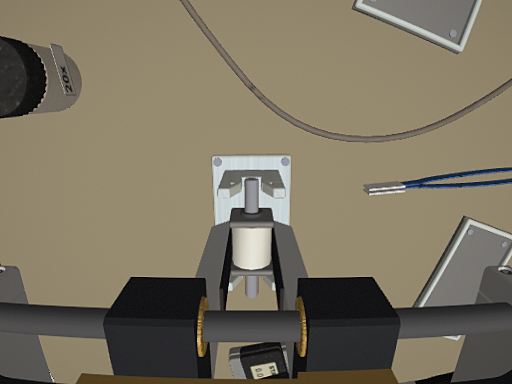

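View pics/g3scene.png

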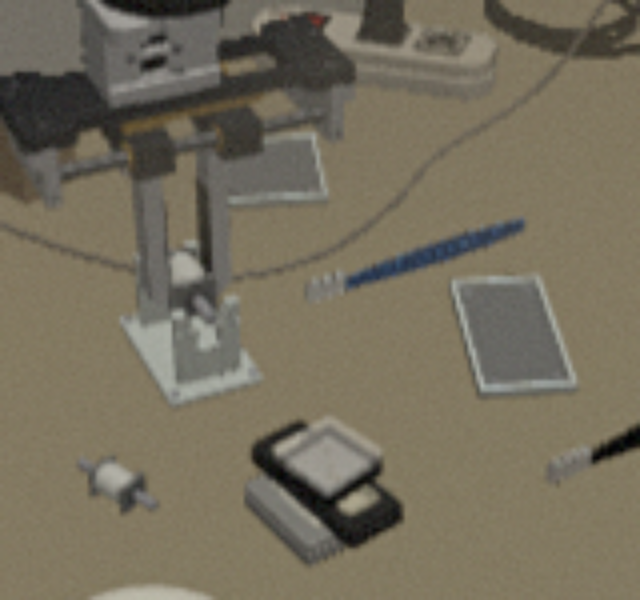

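Run:
```python
from h import *
import pickle
t=manip.current_t()
print(manip.move_linear(P(486.7,94.8,20.5),feed=50,guard=6), manip.current_tool_pos(),manip.current_wrist_force(),manip.current_finger_gap())
manip.move_gripper(50); print(manip.current_tool_pos())
manip.move_linear(P(486.7,94.8,100),feed=200); 
p=manip.capture("wrist"); f=p["frame"]; cv2.imwrite("pics/g4w.png",f)
manip.move_to([455,-30,180],[PI,0,0.1])
w=manip.capture("wrist"); cv2.imwrite("pics/g5w.png",w["frame"])
o={n:manip.masks_of(w,n) for n in("sample_box_center","micrometer_case_center","filter_case_center","roller_center")}
s=manip.capture("scene");cv2.imwrite("pics/g5s.png",cv2.resize(s["frame"][150:250,190:300],None,fx=5.5,fy=5.5))
pickle.dump((w,o,s,manip.capture("top")),open("w5.pkl","wb"))
print(manip.current_t()-t,manip.current_t())
```

```text
True [486.90478572  94.57468683 -15.41815368] [ 1.24704705 -0.30081326  3.35225918] 23.08294482660791
[486.72918025  94.41253703 -14.77735122]
2.7417000000000016 19.7417
```

View pics/g4w.png

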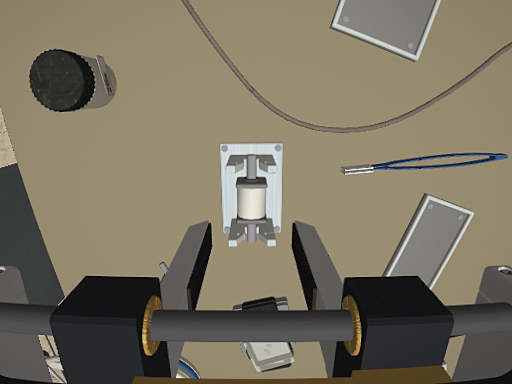

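View pics/g5w.png

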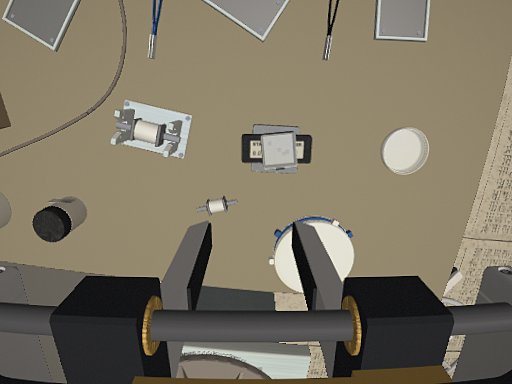

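View pics/g5s.png

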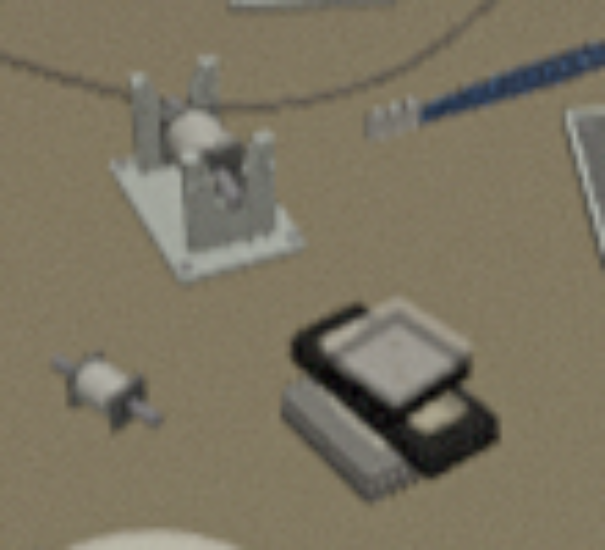

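Run:
```python
from h import *
import pickle
w,o,s,T=pickle.load(open("w5.pkl","rb"))
for n,z in(("sample_box_center",42),("micrometer_case_center",26),("filter_case_center",14)):
    for d in o[n][:2]:
        k=max(cv2.findContours(d["region"].astype(np.uint8),cv2.RETR_EXTERNAL,cv2.CHAIN_APPROX_NONE)[0],key=len).reshape(-1,2)
        print(n,d["conf"],d["rect"],*rectfit(onz(w,k,z)[:,:2]))
print(manip.inverse_kinematics([478,-58,80],[PI,0,.2]))
cv2.imwrite("pics/pz.png",np.hstack([ortho(w,478,-58,z,50,4) for z in(42,26)]))
```

```text
micrometer_case_center 0.76 [241.4, 131.7, 313.3, 162.4] [479.  -27.5] [22.8 34.5] 0.09756423
filter_case_center 0.68 [251.1, 121.4, 300.3, 172.7] [503.  -55.3] [11.  57.1] 1.6552359
filter_case_center 0.22 [202.1, 0.0, 289.7, 37.6] [620.8  -6.2] [43.1 95.8] 1.6741304
[ 0.58781268  0.28733544 -0.68666943  2.08211445  0.24160554  0.84944046
 -1.61054051]
```

View pics/pz.png

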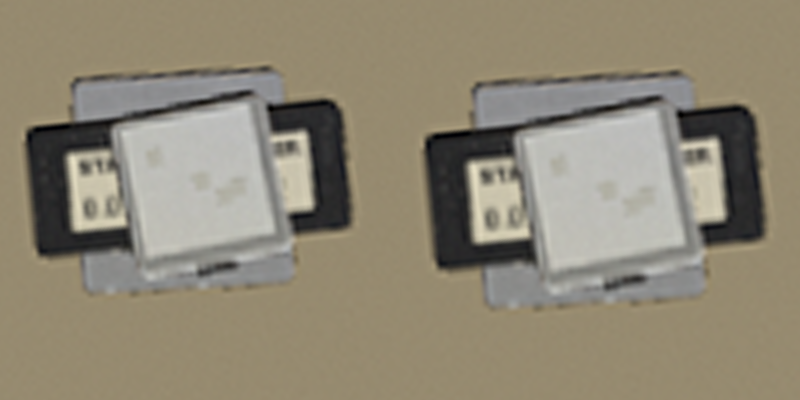

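Roller seated: contact came at a tip height of 21.6 mm, which puts the axis at about 31.6 mm, and the view shows the axle in both slots. Next is the sample box, with its lid top at (481.7,-58.9) and yaw 0.2. I'll grip the sides away from the latch.

Run:
```python
from h import *
import pickle
t=manip.current_t()
x,y=481.5,-58.9
manip.move_to(P(x,y,80),[PI,0,.2])
manip.move_gripper(62)
print(manip.move_linear(P(x,y,31.5),feed=100,guard=8), manip.current_tool_pos(),manip.current_t()-t)
manip.move_gripper(25); print(manip.current_finger_gap(),manip.current_t()-t)
manip.move_linear(P(x,y,34),feed=40)
manip.move_linear(P(x,y,85),feed=150); print(manip.current_finger_gap(),manip.current_t()-t)
w=manip.capture("wrist"); cv2.imwrite("pics/g6w.png",w["frame"])
manip.move_to(P(656.5,-186.8,70),[PI,0,.105])
p=manip.capture("wrist"); cv2.imwrite("pics/g7w.png",p["frame"])
s=manip.capture("scene");cv2.imwrite("pics/g7s.png",s["frame"])
pickle.dump((w,p,s),open("w7.pkl","wb"))
print(manip.current_finger_gap(),manip.current_t()-t,manip.current_t())
```

```text
False [481.57733256 -58.67503208  -5.42784553] 1.6832999999999991
39.508061275232755 2.158299999999997
39.684655236241724 2.8999999999999986
39.93288390132054 3.924999999999997 23.6667
```

View pics/g7w.png

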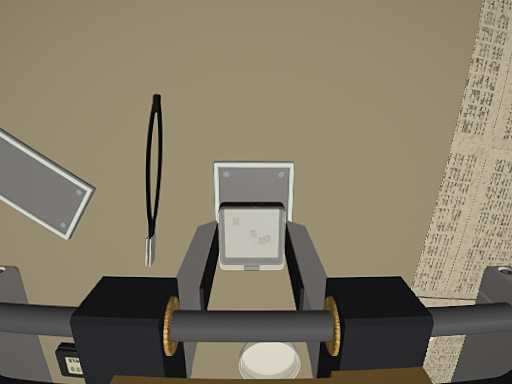

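View pics/g7s.png

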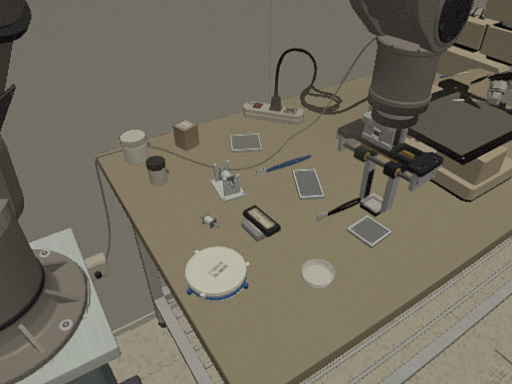

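View pics/g6w.png

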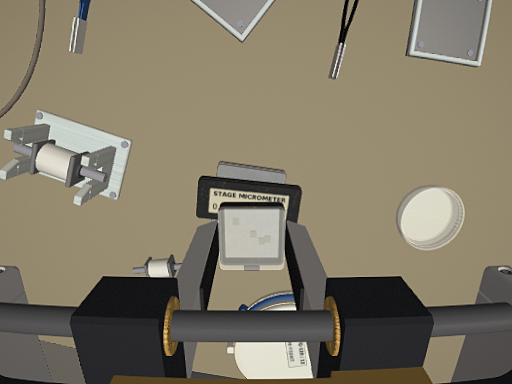

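Run:
```python
from h import *
import pickle
t0=manip.current_t()
w,p,s=pickle.load(open("w7.pkl","rb"))
t=np.array(manip.current_tool_pos()); c=np.array([[256*0+253,236]])
print(onz(p,[[218,204],[285,204],[287,267],[221,267]],t[2]+37-5.5+16).mean(0)-t)
print(onz(p,[[215,162],[293,162]],7), t)
print(manip.move_linear(P(656.5,-186.8,15),feed=150,guard=8))
print(manip.move_linear(P(656.5,-186.8,8),feed=40,guard=4),manip.current_tool_pos()[2]+37)
manip.move_gripper(48)
manip.move_linear(P(656.5,-186.8,60),feed=200)
w=manip.capture("wrist"); cv2.imwrite("pics/g8w.png",w["frame"])
manip.move_to([455,-30,180],[PI,0,0.1])
w=manip.capture("wrist"); cv2.imwrite("pics/g9w.png",w["frame"])
o={n:manip.masks_of(w,n) for n in("micrometer_case_center","filter_case_center")}
s=manip.capture("scene");T=manip.capture("top")
pickle.dump((w,o,s,T),open("w9.pkl","wb"))
for n,z in(("micrometer_case_center",26),("filter_case_center",14)):
    for d in o[n][:1]:
        k=max(cv2.findContours(d["region"].astype(np.uint8),cv2.RETR_EXTERNAL,cv2.CHAIN_APPROX_NONE)[0],key=len).reshape(-1,2)
        print(n,d["conf"],d["rect"],*rectfit(onz(w,k,z)[:,:2]))
cv2.imwrite("pics/pz9.png",np.hstack([ortho(w,478,-58,z,50,4) for z in(26,14)]))
print(manip.current_t()-t0,manip.current_t())
```

```text
[ 2.67155967 -0.6318185  47.5       ]
[[ 684.89859594 -153.37483088    7.        ]
 [ 691.48396319 -214.39121769    7.        ]] [ 655.7519524  -185.24685476   33.27637869]
False
True 8.499938474154558
micrometer_case_center 0.78 [239.8, 136.3, 309.9, 165.2] [481.1 -57.4] [33.6 82.8] 1.6731666
filter_case_center 0.69 [246.3, 120.9, 302.0, 170.7] [502.4 -55.5] [12. 57.] 1.6735857
3.0333000000000006 26.7
```

View pics/g8w.png

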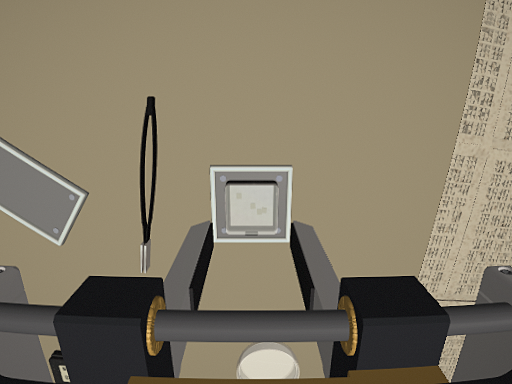

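View pics/pz9.png

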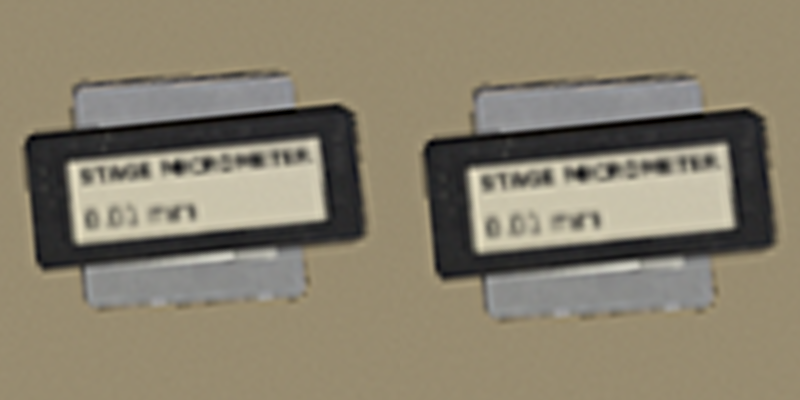

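The sample box lies flat inside the small tray: tray centre (251,204), box centre (252,208). Next the long case at (481.1,-57.4). Its fitted size is 33.6×82.8 mm and its axis angle 1.673.

Run:
```python
from h import *
import pickle
t=manip.current_t()
x,y=481.1,-57.2
manip.move_to(P(x,y,75),[PI,0,1.673])
print(manip.move_linear(P(x,y,19.5),feed=100,guard=8), manip.current_tool_pos(),manip.current_t()-t)
manip.move_gripper(20); print(manip.current_finger_gap(),manip.current_t()-t)
manip.move_linear(P(x,y,23),feed=40)
manip.move_linear(P(x,y,75),feed=150); print(manip.current_finger_gap(),manip.current_t()-t)
manip.move_to(P(651.1,6.5,60),[PI,0,1.092])
p=manip.capture("wrist"); cv2.imwrite("pics/g10w.png",p["frame"])
s=manip.capture("scene");cv2.imwrite("pics/g10s.png",s["frame"])
print(manip.current_finger_gap(),manip.current_t()-t,manip.current_t(),manip.current_tool_pos())
```

```text
False [481.31137237 -56.98867916 -17.25708621] 1.9499999999999993
33.33994633274479 2.3333000000000013
33.40112891819114 3.0833000000000013
33.33730852221985 3.941700000000001 30.6417 [649.92968838   5.57172605  22.48502755]
```

View pics/g10w.png

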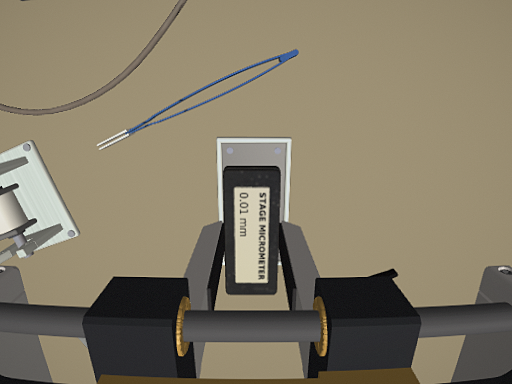

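View pics/g10s.png

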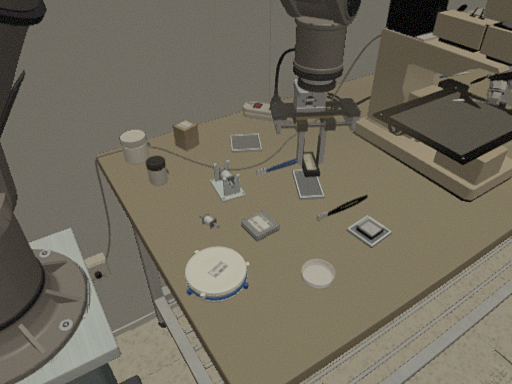

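Run:
```python
from h import *
import pickle
p=manip.capture("wrist"); t=np.array(manip.current_tool_pos())
c=onz(p,[[224,168],[281,168],[277,292],[228,293]],t[2]+43.5); print(c-t, c.mean(0)-t, np.linalg.norm(c[0]-c[3]),np.linalg.norm(c[0]-c[1]))
ax=np.array([np.cos(1.092),np.sin(1.092),0]); print("along",(c.mean(0)-t)@ax)
print(manip.move_linear(P(651.1,6.5,15),feed=150,guard=8))
print(manip.move_linear(P(651.1,6.5,8),feed=40,guard=4),manip.current_tool_pos()[2]+37)
manip.move_gripper(41)
manip.move_linear(P(651.1,6.5,60),feed=200)
w=manip.capture("wrist"); cv2.imwrite("pics/g11w.png",w["frame"])
manip.move_gripper(80)
manip.move_to([455,-30,180],[PI,0,0.1])
w=manip.capture("wrist"); cv2.imwrite("pics/g12w.png",w["frame"])
o={n:manip.masks_of(w,n) for n in("filter_case_center",)}
for n,z in(("filter_case_center",14),):
    for d in o[n][:2]:
        k=max(cv2.findContours(d["region"].astype(np.uint8),cv2.RETR_EXTERNAL,cv2.CHAIN_APPROX_NONE)[0],key=len).reshape(-1,2)
        print(n,d["conf"],d["rect"],*rectfit(onz(w,k,z)[:,:2]))
cv2.imwrite("pics/pz12.png",np.hstack([ortho(w,478,-58,z,50,4) for z in(14,)]))
print(manip.current_t())
```

```text
[[  5.52881405  45.89462755  43.5       ]
 [ 34.12159568  31.09671004  43.5       ]
 [ -3.50296249 -41.09226932  43.5       ]
 [-31.86539719 -27.24961348  43.5       ]] [ 1.07051251  2.1623637  43.5       ] 82.14868854401668 32.19511645762851
along 2.412403233898104
False
True 8.521957077174378
filter_case_center 0.82 [247.6, 126.0, 301.3, 170.4] [478.7 -56.5] [57.9 58.8] 0.057728436
34.1083
```

View pics/g11w.png

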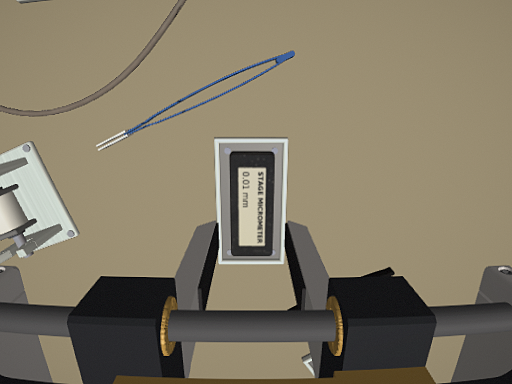

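View pics/pz12.png

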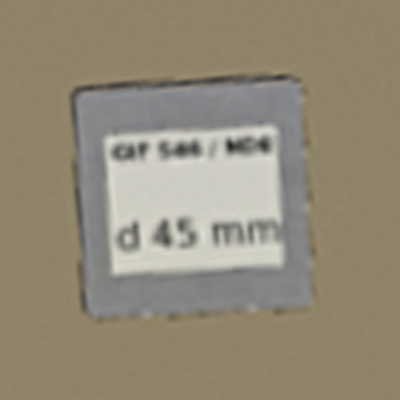

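Run:
```python
from h import *
t=manip.current_t()
x,y=478.8,-56.5
print(manip.current_finger_gap(), manip.inverse_kinematics(P(624.8,240.7,60),[PI,0,-.467]), manip.inverse_kinematics(P(624.8,240.7,60),[PI,0,1.104]))
manip.move_to(P(x,y,60),[PI,0,.057])
print(manip.move_linear(P(x,y,5.5),feed=100,guard=8), manip.current_tool_pos(),manip.current_t()-t)
manip.move_gripper(45); print(manip.current_finger_gap(),manip.current_t()-t)
manip.move_linear(P(x,y,9),feed=40)
manip.move_linear(P(x,y,90),feed=150); print(manip.current_finger_gap(),manip.current_t()-t)
manip.move_to(P(624.8,240.7,75),[PI,0,1.104])
p=manip.capture("wrist"); cv2.imwrite("pics/g13w.png",p["frame"])
print(manip.current_finger_gap(),manip.current_t()-t,manip.current_t(),manip.current_tool_pos())
```

```text
80.02494147072886 [-0.3822314   0.56594017 -0.11159034  1.72402695  0.07914735  0.85599811
 -2.56627197] [ 0.07064767  0.68566884 -0.76280317  1.69386576  0.55102326  0.98928463
 -1.35861699]
False [479.31159856 -56.41329655 -30.89922492] 1.375
57.588791663459915 1.8584000000000032
57.164688792552724 2.799999999999997
57.43423923152578 4.108400000000003 38.2167 [625.07098822 238.50878664  38.01814265]
```

View pics/g13w.png

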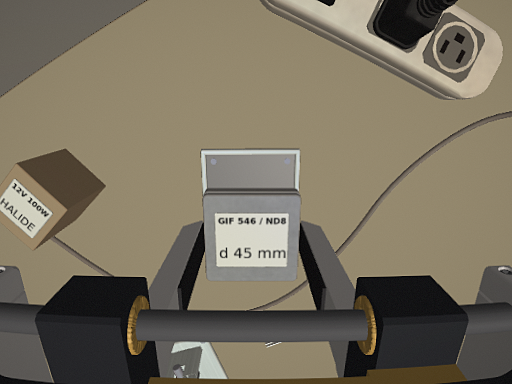

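Run:
```python
from h import *
X,Y=624.8,240.6
print(manip.move_linear(P(X,Y,15),feed=120,guard=8))
print(manip.move_linear(P(X,Y,8),feed=40,guard=4),manip.current_tool_pos()[2]+37)
manip.move_gripper(66)
manip.move_linear(P(X,Y,70),feed=200)
w=manip.capture("wrist"); cv2.imwrite("pics/g14w.png",w["frame"])
manip.move_to([560,30,220],[PI,0,0])
import pickle
w=manip.capture("wrist"); cv2.imwrite("pics/g15w.png",w["frame"])
o={}
for n,tr,z,c in(("filter_case_center","tray_large_floor",17,(624.8,240.7)),("sample_box_center","tray_small_floor",19,(656.5,-186.8)),("micrometer_case_center","tray_long_floor",15,(651.1,6.5))):
    for d in manip.masks_of(w,n)[:1]:
        k=max(cv2.findContours(d["region"].astype(np.uint8),cv2.RETR_EXTERNAL,cv2.CHAIN_APPROX_NONE)[0],key=len).reshape(-1,2)
        r=rectfit(onz(w,k,z)[:,:2]); print(n,round(d["conf"],2),*r,"off",r[0]-c)
s=manip.capture("scene");cv2.imwrite("pics/g15s.png",s["frame"])
t=manip.capture("top"); 
for q in(w,s):
  d=manip.masks_of(q,"dish_center"); 
  if d: print("dish",onz(q,centroid(d[0]["region"]),8))
print(manip.current_t(),manip.current_finger_gap())
```

```text
False
True 8.393905685668344
filter_case_center 0.62 [624.8 237.3] [61.  61.2] 1.1018643 off [ 0.  -3.4]
sample_box_center 0.81 [ 656.6 -184.1] [41.2 48. ] 1.6369916 off [0.1 2.7]
micrometer_case_center 0.79 [652.3   7.1] [33.1 82.3] 1.0998142 off [1.2 0.6]
dish [[ 493.70241416 -221.21258743    8.        ]]
dish [[ 497.011473   -220.53712863    8.        ]]
41.525 66.20468515497515
```

View pics/g15w.png

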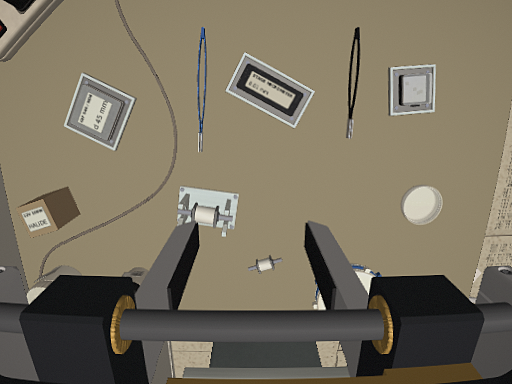

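View pics/g15s.png

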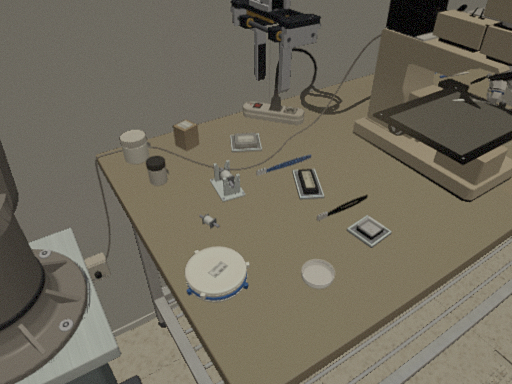

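View pics/g14w.png

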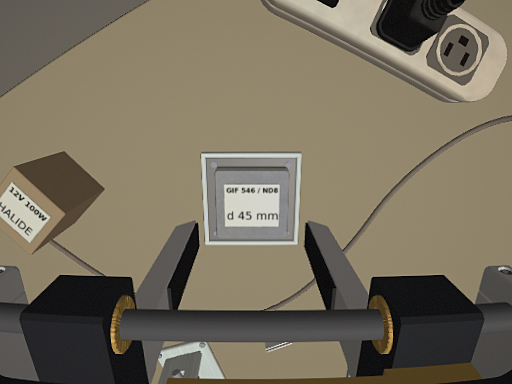

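All the boxes are flat in their trays. Before handing in, I'll take one closer look at the roller.

Run:
```python
from h import *
manip.move_to([470,60,150],[PI,0,0])
w=manip.capture("wrist"); s=manip.capture("scene")
u=proj(w,[[486.7,94.8,32]])[0].astype(int)
a=cv2.resize(w["frame"][u[1]-55:u[1]+55,u[0]-55:u[0]+55],(390,390),interpolation=cv2.INTER_CUBIC)
b=cv2.resize(s["frame"][150:210,195:255],(390,390),interpolation=cv2.INTER_CUBIC)
cv2.imwrite("pics/fin.png",np.hstack([a,b]))
cw=centroid(manip.masks_of(w,"roller_center")[0]["region"]);cs=centroid(manip.masks_of(s,"roller_center")[0]["region"])
print(cw,cs,onz(w,cw,32),onz(s,cs,32),proj(w,[[486.7,94.8,32]]),proj(s,[[486.7,94.8,32]]),manip.current_t())
```

```text
[218.63172288 160.42297174] [226.14193548 175.10322581] [[485.97141407  95.23558659  32.        ]] [[490.89513775 101.04918043  32.        ]] [[219.01483174 159.7617697 ]] [[225.86933034 177.06257814]] 42.2667
```

View pics/fin.png

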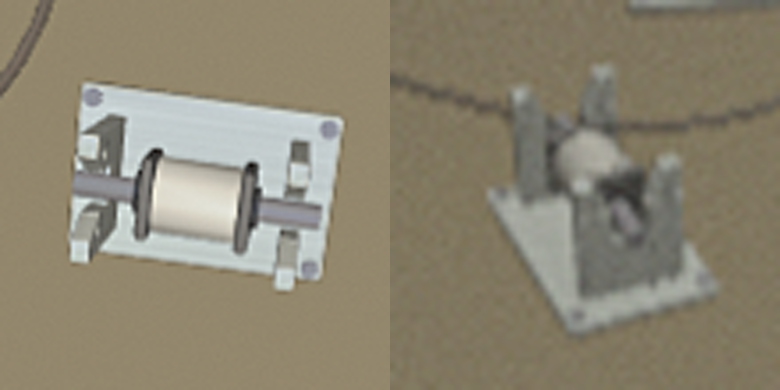

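The axle lies in both slots and is level (left end at crop (90,183), right end at (300,213)). The arm is clear of everything, so I'm handing in.

Run:
```python
from h import *
print(manip.current_wrist_force(),manip.current_t()); print(manip.sign_off())
```

```text
[-0.6612582   0.09103188  0.93922299] 42.2667
the job is handed in; nothing more can be done
None
```

The pile is taken apart and put away, and I handed the job in at 42 s with the arm clear of everything. No verdict was reported.

**Last checks**
- **Roller:** the axle lies in both slots. The axis height is about 31.6 mm from the contact reading, against 32 mm expected. The wrist camera puts its centre within 1 mm of the seat.
- **Boxes:** all three lie lid up and flat inside their own trays. The measured offsets from tray centre are:

| Box | Offset (limit 11 mm) |
|---|---|
| Square grey case | 3.4 mm |
| Small sample box | 2.7 mm |
| Long case | 1.3 mm |

- **Dish:** it is still where it was, within about 2 mm, which is as good as the cameras measure.

**What failed or disagreed**
- **First grasp:** it closed on nothing, because the real fingertips sit about 37 mm behind the reported TCP. I measured this with a guarded touch on the bench and corrected for it afterwards. Nothing moved in the miss.
- **Scene-camera check on the roller:** it came out about 7 mm from the wrist reading. The posts hide part of the roller in that view, so I relied on the wrist image and the contact height.

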